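# Spin the loose thumbscrew of the dot-blot manifold home

### The job

The blue thumbscrew on the dot-blot manifold is loose: push its wings round clockwise (seen from above) with a fingertip, stroke after stroke, until it is fully home against its stop, then take the hand away. Only push: do not pinch or grip the screw, push gently so that the manifold is not lifted or shoved out of its place, leave the black thumbscrew tight and do not disturb the other things on the bench.

Things in the scene. Friction and masses are not known exactly. Their poses are not given: they have to be found in the camera images.
- thumbscrew (a joint): turn of the blue thumbscrew, rad: grows clockwise seen from above (tightening). Hard stop at 8.378 = fully home, where wing_a points straight out over the red index line on the flange. Starts 4.7 to 6.9 rad (3/4 to 1 1/8 turn) short of it. Turns with 1 to 1.5 N of push at a wing, stays where left, does not spin on. Sinks 0.32 mm per rad.
- screw_axis (a point): point on the blue screw's vertical axis on the flange's upper face, 30 mm above the table, fixed to the manifold. z up; +y points along the manifold to the well block (up to 85 mm above the table), whose face is 34 mm away, so no finger passes behind the screw and it cannot be followed all the way round; -y is the open outer side, the flange reaches 25 mm that way
- hub_top (a point): centre of the blue thumbscrew's top (steel button), on its axis, 38 mm above the flange at home. Hub 20 mm diameter. Three equal upright wings 120 degrees apart reach 32 mm from the axis, 7 mm thick, 20 mm high; their undersides are 14 mm above the flange at home, all up to 2.2 mm higher at the start
- wing_a: one wing of the blue thumbscrew; origin in the middle of its outer end (32 mm from the axis), x points radially outward, z up
- wing_b: second wing of the blue thumbscrew, same form, 120 degrees counter-clockwise (from above) of wing_a
- wing_c: third wing of the blue thumbscrew, same form, 120 degrees clockwise of wing_a
- wing_a_front: the leading face (clockwise side) of wing_a; same origin and axes as wing_a. The trailing face, to be pushed, belongs to wing_a itself
- wing_b_front: the leading face (clockwise side) of wing_b; same origin and axes as wing_b. The trailing face, to be pushed, belongs to wing_b itself
- wing_c_front: the leading face (clockwise side) of wing_c; same origin and axes as wing_c. The trailing face, to be pushed, belongs to wing_c itself
- manifold: dot-blot manifold: aluminium base plate 130 x 260 mm (x, y) on rubber feet, top at 30 mm, in its middle a white and grey well block 110 x 142 mm up to 85 mm. Origin under its centre, on the table. Blue thumbscrew 105 mm from the centre at its -y end, a black one at its +y end. Stands loose, about 2.6 kg; skids when pushed sideways with more than roughly 12 to 18 N
- tight_screw (a joint): turn of the black thumbscrew at the other end, which is already tight: 0 = tight, negative = loosened; leave it alone
- tube_rack: orange tube rack with capped tubes, 100 x 160 x 90 mm, loose; origin under its centre
- amber_bottle: amber bottle, 72 mm diameter, 160 mm high, loose; origin under its centre
- white_bottle: white bottle with red cap, 64 mm diameter, 140 mm high, loose; origin under its centre
- tip_box: pipette tip box with green lid, 87 x 122 x 68 mm, loose; origin under its centre
- beaker: glass beaker, 72 mm diameter, 90 mm high, loose; origin under its centre
- pipette: white hand pipette lying down, 240 mm long (x, tip to +x), 24 mm high, loose; origin underneath it, near its middle

How it is judged:
By the outcome, as a careful person would: the job done as asked, in the order asked, and still so for the second after the job is handed in, with the robot touching nothing.
It also fails if it takes over 72 s, if anything falls off the work surface, if the arm or the gripper's body presses on something with over 40 N, if the wrist force passes 120 N, or if a joint passes its speed limit or range.

### The arm

A 7-joint arm with a two-finger parallel gripper is mounted at the origin on the work surface. World frame = base frame: x ahead of the robot, y to its left, z up, the work surface at z = 0. Lengths are in m, angles in rad, forces in N, time in s.
With the tool pointing down it reaches from about 0.425 to 0.875 m from the base axis. Payload 9.9 kg.
Tool frame: the origin (TCP) lies midway between the tips of the shut fingers; the grasp point (between the pads) lies 19 mm behind it; z points along the fingers, y is the line along which they close (so a half turn about z gives the same grasp; the last joint's range is limited). The gripper opens to 85 mm and grips with 20 to 120 N. Pads are 22 mm wide; open, the fingers measure 114 mm over their backs; the gripper's body (76 mm by 85 mm) begins 54 mm behind the grasp point. The pads swing forward as they close: fully open they stand 13 mm farther back than shut.
Start: joints at [-1.252, 0.576, 0.025, 1.437, -0.015, 1.129, -0.057], TCP at [0.265, 0.621, 0.2] pointing down, gripper open.
Joint ranges: [-2.76, 2.76], [-0.34, 2.15], [-1.52, 1.57], [0.19, 2.46], [-1.09, 4.23], [0.17, 1.99], [-2.82, 2.82]. Speed limits (rad/s): [2.22, 2.22, 3.01, 3.01, 3.14, 3.14, 3.14].

### API

Orientations are given as a unit quaternion [x, y, z, w].
In Python, from rig import ctrl gives the robot as it stands. The module is installed in compiled form; this text tells all that it offers.
- The arm moves only by the tool play_rows, never from a script. Its argument "rows" is a list of rows, each an object with "translation": the shift along the world's x, y, z in cm, a list of three; "rot": the turn, a rotation vector about the world's x, y, z in rad, a list of three; "grip": the opening, from 0 (shut) to 1 (fully open). A call has 1 to 20 rows; each row shifts and turns the commanded pose from where the row before left it; what a row does not reach is not made up. A row lasts 1/8 s, in which the tool goes at most 62.5 mm and 10.7 degrees, less where a joint would pass 70% of its speed; a pose out of reach is approached as far as the arm can. A call with a gripper value outside its range is refused whole. The fingers move at their own pace and stop on an object; "newtons" is the grip in N (left out, the last holds). Time passes only in rows, so rows that do not move let the fingers close. It gives the time, the measured TCP pose, the force, the opening and the grip force at its end, in the units of the state.
- ctrl.get_obs(): the state, without advancing time (a new reading comes with each control period).
- ctrl.read_camera(name): name is "side" or "top" or "wrist"; returns the picture (420x560x3 uint8, red, green, blue); there is no depth.
- ctrl.camera_model(name): a dict with "mtx" (3x3 intrinsics, pixels), "R" (3x3) and "t" (3): a world point X has camera coordinates R X + t. Camera axes: x right, y down, z forward; pixel columns grow to the right and rows downward; lengths in m; the calibration is good to about 2 mm. A picture is of the moment at which its call begins: read the wrist's pose just before it. camera_model takes no time and is no camera call; for the wrist camera it gives the pose at the moment of the call.
- ctrl.sign_off(): hands the job in; it is judged then, once.
The state is a dict: "time": time; "joint_positions": joint angles; "joint_vel": joint speeds; "tau": joint torques, N m; "tool_pos": TCP position; "orientation": TCP orientation; "force": force on the tool from outside, world axes, zero at the start; "torque": the same for the moment, N m; "opening": finger opening in m; "gripper_force": force on a finger pad.
Only numpy, scipy, OpenCV 4.12 (cv2) and the standard library are available. Lean on these libraries where they do the work, as an engineer would, in place of code of your own. Each camera call takes 0.05 s, during which the arm holds its last target. There are 200 camera calls.

## Working session

There is one attempt and no reset: what is moved stays moved. The work goes in short steps, Python scripts to look and compute and a tool call to move; the robot and the scene stay as the last step left them, time stands still between calls to the robot, and variables do not carry over. Pictures are saved under pics/ and viewed, at most 10 in all, crops included, and the job is handed in when it is done.

Besides the shell and the picture viewer there is one more tool, called after ">>>" by a JSON object that holds its "api" and its "payload". play_rows: Moves the arm, as the interface text tells. Its arguments: {"type":"object","properties":{"rows":{"type":"array"},"newtons":{"type":"number"}},"required":["rows"]}

```bash
mkdir -p pics; python3 - <<'E'
from rig import ctrl
import cv2
for n in("top","side"):
    im=ctrl.read_camera(n);cv2.imwrite(f"pics/{n}0.png",im[:,:,::-1])
    m=ctrl.camera_model(n);print(n,m["mtx"].round(1).tolist(),m["R"].round(3).tolist(),m["t"].round(3).tolist())
print(ctrl.get_obs())
E
```

```text
top [[518.7, 0.0, 280.5], [0.0, 518.7, 198.2], [0.0, 0.0, 1.0]] [[0.005, -1.0, 0.003], [-0.981, -0.005, -0.196], [0.196, -0.002, -0.981]] [-0.021, 0.602, 1.743]
side [[436.1, 0.0, 277.9], [0.0, 436.1, 212.0], [0.0, 0.0, 1.0]] [[0.866, -0.5, 0.002], [-0.316, -0.55, -0.773], [0.388, 0.669, -0.634]] [-0.548, 0.229, 1.2]
{'time': 0.1, 'joint_positions': array([-1.25180913,  0.57646292,  0.02483614,  1.43782343, -0.0150174 ,
        1.12899079, -0.05651661]), 'joint_vel': array([ 8.71281254e-04, -1.44764951e-03, -3.76487803e-05, -2.75284773e-03,
        7.72946342e-04,  7.93982361e-04,  8.46004926e-04]), 'tau': array([ 6.49617316e-03, -7.67307973e+01,  2.25825191e+00, -2.86611110e+01,
        1.59986294e-02,  8.55558494e-03,  3.16742421e-05]), 'tool_pos': array([0.26439601, 0.62057314, 0.19891886]), 'orientation': array([ 2.00026152e-01,  9.79790271e-01, -7.40032995e-04, -1.22845162e-04]), 'force': array([-0.39371271,  0.83068668, -0.70887412]), 'torque': array([ 0.03545635, -0.00529108, -0.10978034]), 'gripper_force': 0.0, 'opening': 0.0854650690243455}
```

View pics/top0.png

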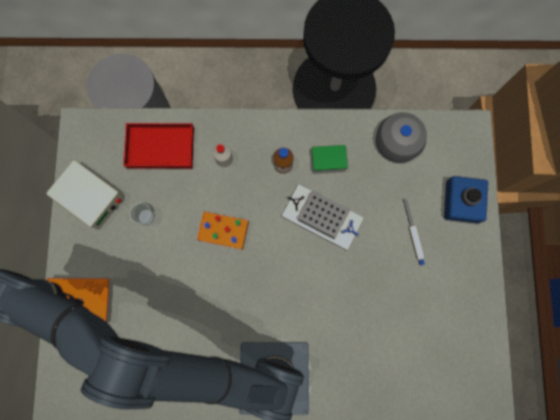

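View pics/side0.png

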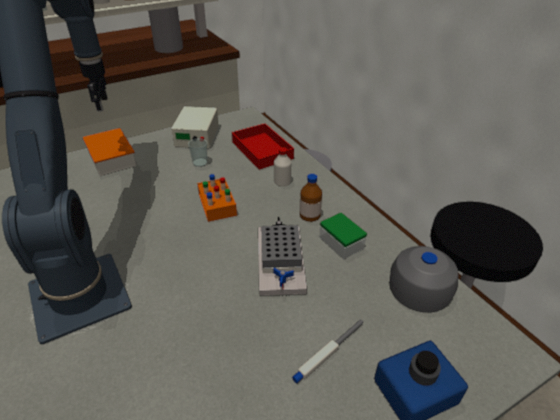

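The top view shows the blue screw near (350,229) and the black one near (296,203). The side view has blue at (284,276). Next I'll measure it enlarged.

```bash
cat > h.py <<'E'
import numpy as np, cv2
from rig import ctrl
def ray(m,u,v,z):
    d=m["R"].T@np.linalg.inv(m["mtx"])@[u,v,1]; c=-m["R"].T@m["t"]
    return c+d*(z-c[2])/d[2]
def proj(m,X):
    p=m["mtx"]@(m["R"]@np.asarray(X)+m["t"]); return p[:2]/p[2]
E
python3 - <<'E'
from h import *
im=cv2.imread("pics/top0.png");m=ctrl.camera_model("top")
c=im[170:260,270:380];cv2.imwrite("pics/c1.png",cv2.resize(c,None,fx=7,fy=6.6,interpolation=cv2.INTER_CUBIC))
for p in [(350,229)]:print(ray(m,*p,.06))
print(ray(m,296,203,.06), "axis dir", ray(m,350,229,.06)-ray(m,296,203,.06))
for p in [(301,185),(363,215),(346,248),(283,213)]: print(ray(m,*p,.03))
E
```

```text
[ 0.49582185 -0.25759337  0.06      ]
[ 0.58574907 -0.0721572   0.06      ] axis dir [-0.08992722 -0.18543617  0.        ]
[ 0.65663703 -0.09096528  0.03      ]
[ 0.54980974 -0.30846498  0.03      ]
[ 0.43350465 -0.2464102   0.03      ]
[ 0.55544519 -0.0274105   0.03      ]
```

View pics/c1.png

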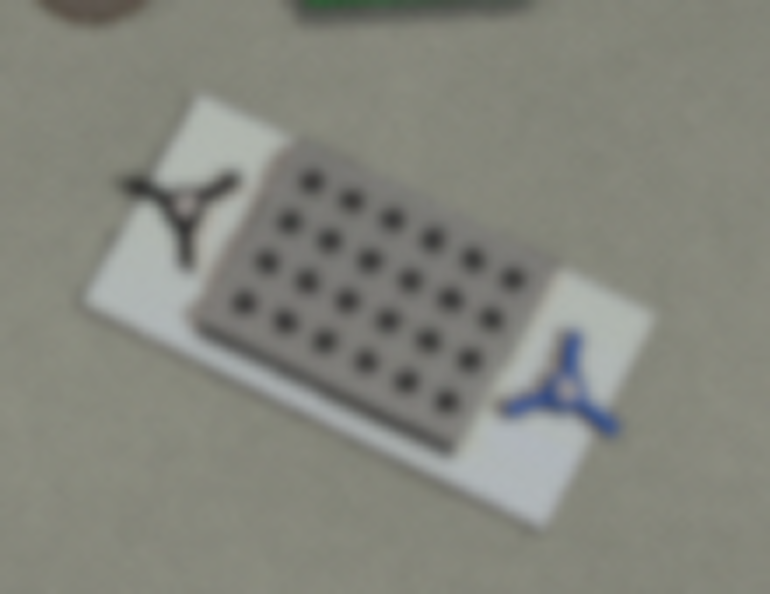

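The enlarged crop shows the hub at (567,387), which is full-frame (351,228.6). The wings point at about -8°, 112° and -128° in the world frame. The manifold yaw is about -26.5°, so roughly 6.1 rad remain. I'm moving to hover next to the open-side wing.

>>> {"api": "play_rows", "payload": {"rows": [{"translation": [1,-2,4],"rot": [0,0,0],"grip": 0},{"translation": [2.4,-4.2,4],"rot": [0,0,0],"grip": 0},{"translation": [2.4,-4.2,2],"rot": [0,0,-0.03],"grip": 0},{"translation": [2.4,-4.2,0],"rot": [0,0,-0.03],"grip": 0},{"translation": [2.4,-4.2,0],"rot": [0,0,-0.03],"grip": 0},{"translation": [2.4,-4.2,0],"rot": [0,0,-0.03],"grip": 0},{"translation": [2.4,-4.2,0],"rot": [0,0,-0.03],"grip": 0},{"translation": [2.4,-4.2,0],"rot": [0,0,-0.03],"grip": 0},{"translation": [2.4,-4.2,0],"rot": [0,0,-0.03],"grip": 0},{"translation": [2.4,-4.2,0],"rot": [0,0,-0.03],"grip": 0},{"translation": [0.8,-5,0],"rot": [0,0,-0.02],"grip": 0},{"translation": [0,-5,0],"rot": [0,0,0],"grip": 0},{"translation": [0,-5,0],"rot": [0,0,0],"grip": 0},{"translation": [0,-5,0],"rot": [0,0,0],"grip": 0},{"translation": [0,-5,0],"rot": [0,0,0],"grip": 0},{"translation": [0,-5,0],"rot": [0,0,0],"grip": 0},{"translation": [0,-5,-1],"rot": [0,0,0],"grip": 0},{"translation": [0,-5,-4],"rot": [0,0,0],"grip": 0},{"translation": [0,-5,-4],"rot": [0,0,0],"grip": 0},{"translation": [0,-4,-4],"rot": [0,0,0],"grip": 0}]}}

```text
time: 2.6
tool_pos: [0.4981, -0.2663, 0.1701]
orientation: [0.326, 0.945, -0.0, 0.0]
force: [1.1, 0.9, -0.3]
opening: 0.0002
gripper_force: 0.0
```

```bash
python3 - <<'E'
from h import *
o=ctrl.get_obs();print(o["time"],o["tool_pos"],o["orientation"],o["joint_positions"].round(2),o["force"])
for n in("wrist","top"):
    im=ctrl.read_camera(n)[:,:,::-1];cv2.imwrite(f"pics/{n}1.png",im)
m=ctrl.camera_model("wrist");print(m)
np.savez("w1.npz",**m)
E
```

```text
2.6 [ 0.49812647 -0.26634766  0.17014342] [ 3.25679790e-01  9.45480107e-01 -1.76725053e-04  1.03527944e-04] [ 0.16  0.46  0.37  1.78 -0.2   0.93  1.52] [ 1.05802364  0.94782813 -0.2960181 ]
{'mtx': array([[349.064839  ,   0.        , 279.11934511],
       [  0.        , 349.064839  , 209.60268826],
       [  0.        ,   0.        ,   1.        ]]), 'R': array([[ 0.62084592,  0.78391966, -0.00450565],
       [ 0.75155547, -0.59355986,  0.2878386 ],
       [ 0.22296797, -0.18208967, -0.95766833]]), 't': array([-0.09693301, -0.55970547,  0.18955909])}
```

View pics/wrist1.png

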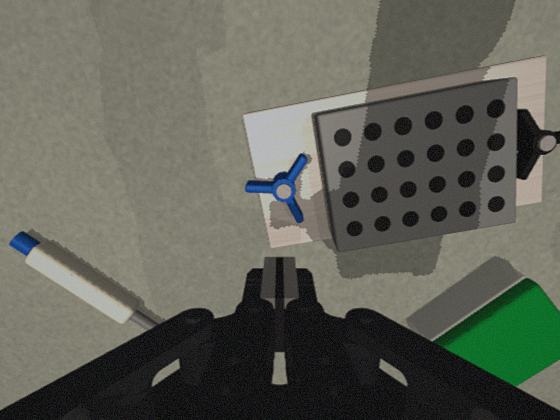

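The wrist view shows the hub at (284,191), wing ends at (247,187), (304,156) and (299,220), and flange corners at (244,114) and (272,247).

```bash
python3 - <<'E'
from h import *
m=np.load("w1.npz")
h=ray(m,284,191,.07);print("hub",h, "top cam hub",ray(ctrl.camera_model("top"),351,228.6,.07))
for p in[(247,187),(304,156),(299,220)]:
    d=ray(m,*p,.066)-h;print(np.hypot(*d[:2]),np.degrees(np.arctan2(d[1],d[0])))
a,b,c=[ray(m,*p,.03) for p in[(244,114),(546,57),(272,247)]]
print(a,b,c,np.degrees(np.arctan2(*(b-a)[1::-1])),np.degrees(np.arctan2(*(a-c)[1::-1])))
im=cv2.imread("pics/wrist1.png")[100:260,230:340];cv2.imwrite("pics/c2.png",cv2.resize(im,None,fx=3.7,fy=3.7,interpolation=cv2.INTER_CUBIC))
E
```

```text
hub [ 0.49216085 -0.26073637  0.07      ] top cam hub [ 0.4958233  -0.25966663  0.07      ]
0.03006256067645709 -132.8175360794693
0.031624740054147414 111.8250631619875
0.028731065154030837 -12.276134641588838
[ 0.42490393 -0.25136433  0.03      ] [ 0.54457471 -0.02733145  0.03      ] [ 0.53653832 -0.30986638  0.03      ] 61.890375997320554 152.34319398210218
```

View pics/c2.png

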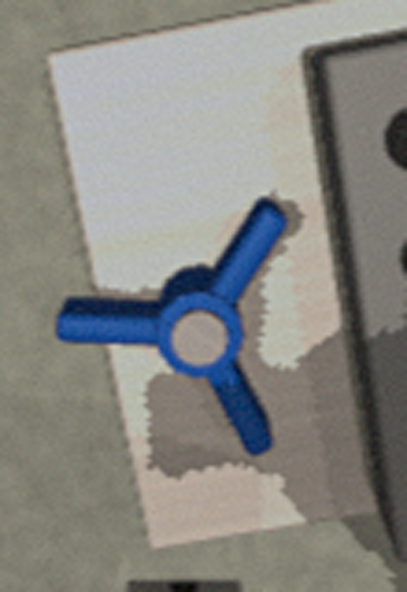

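>>> {"api": "play_rows", "payload": {"rows": [{"translation": [-0.6,-2.9,0],"rot": [0,0,-0.035],"grip": 0},{"translation": [0,0,-4],"rot": [0,0,0],"grip": 0},{"translation": [0,0,-4],"rot": [0,0,0],"grip": 0},{"translation": [0,0,-3],"rot": [0,0,0],"grip": 0},{"translation": [0,0,-1.3],"rot": [0,0,0],"grip": 0},{"translation": [0,0,0],"rot": [0,0,0],"grip": 0}]}}

```text
time: 3.45
tool_pos: [0.4925, -0.293, 0.0483]
orientation: [0.342, 0.94, 0.0, -0.0]
force: [-0.5, -0.9, 0.8]
opening: -0.0
gripper_force: 0.0
```

```bash
cat > st.py <<'E'
from h import *
# desired stroke: wing world angle w, radial r, tangential d -> centre
S=np.array([.4935,-.2605])
def c(w,r=.028,d=.0145):
    w=np.radians(w);return S+r*np.array([np.cos(w),np.sin(w)])+d*np.array([-np.sin(w),np.cos(w)])
o=ctrl.get_obs();p=o["tool_pos"];q=o["orientation"]
yaw=np.degrees(np.arctan2(2*q[1]**2-1,2*q[0]*q[1]));print(o["time"],p.round(4),"yaw",yaw-180,o["force"].round(1),"q7",o["joint_positions"][6])
E
cat > plan.py <<'E'
from st import *
import sys
w0,w1,n=map(float,sys.argv[1:4]);d=float(sys.argv[4]) if len(sys.argv)>4 else .0145
n=int(n);W=np.linspace(w0,w1,n+1);C=np.array([c(w,d=d) for w in W])
print("to first",((C[0]-p[:2])*100).round(2),"rot",np.radians(w0-(yaw-180)).round(3))
print((np.diff(C,axis=0)*100).round(2).tolist(),np.radians((w1-w0)/n).round(4))
E
python3 plan.py -130 -246 14
python3 - <<'E'
from h import *
im=ctrl.read_camera("wrist")[:,:,::-1];cv2.imwrite("pics/wrist2.png",im)
E
```

```text
3.45 [ 0.4925 -0.293   0.0483] yaw -129.96222196275426 [-0.5 -0.9  0.8] q7 1.6098659817616552
to first [-0.59  0.17] rot -0.001
[[-0.44, 0.13], [-0.41, 0.19], [-0.38, 0.25], [-0.34, 0.3], [-0.29, 0.35], [-0.24, 0.39], [-0.18, 0.42], [-0.12, 0.44], [-0.06, 0.45], [0.01, 0.46], [0.08, 0.45], [0.14, 0.43], [0.2, 0.41], [0.26, 0.38]] -0.1446
```

View pics/wrist2.png

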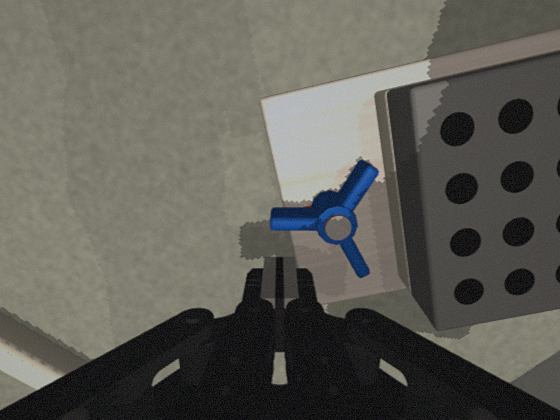

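The tip sits in the pushing gap beside the open-side wing, with the hub at (337,225) and the wing end at (272,218). Starting stroke 1.

>>> {"api": "play_rows", "payload": {"rows": [{"translation": [-0.3,0.1,0],"rot": [0,0,0],"grip": 0},{"translation": [-0.3,0.1,0],"rot": [0,0,0],"grip": 0},{"translation": [-0.44,0.13,0],"rot": [0,0,-0.1446],"grip": 0},{"translation": [-0.41,0.19,0],"rot": [0,0,-0.1446],"grip": 0},{"translation": [-0.38,0.25,0],"rot": [0,0,-0.1446],"grip": 0},{"translation": [-0.34,0.3,0],"rot": [0,0,-0.1446],"grip": 0},{"translation": [-0.29,0.35,0],"rot": [0,0,-0.1446],"grip": 0},{"translation": [0,0,0],"rot": [0,0,0],"grip": 0}]}}

```text
time: 4.5
tool_pos: [0.4679, -0.2789, 0.0488]
orientation: [0.652, 0.758, 0.0, 0.0]
force: [-0.3, -0.4, -0.2]
opening: -0.0002
gripper_force: 0.0
```

```bash
python3 st.py; python3 - <<'E'
from h import *
im=ctrl.read_camera("wrist")[:,:,::-1];cv2.imwrite("pics/wrist3.png",im[100:340,180:480]);m=ctrl.camera_model("wrist");np.savez("w3.npz",**m)
E
```

```text
4.5 [ 0.4679 -0.2789  0.0488] yaw -171.34182099525424 [-0.3 -0.4 -0.2] q7 1.0973282379785945
```

View pics/wrist3.png

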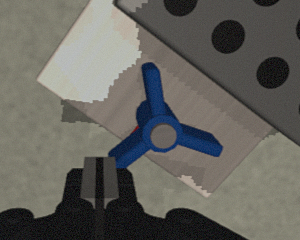

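```bash
python3 - <<'E'
from h import *
m=np.load("w3.npz")
h=ray(m,342,235,.07);print(h)
for p in[(330,167),(398,248)]:
    d=ray(m,*p,.065)-h;print(np.hypot(*d[:2]),np.degrees(np.arctan2(d[1],d[0])))
E
```

```text
[ 0.49596462 -0.25945886  0.07      ]
0.031946279216672514 110.06717088053297
0.030124312387025527 -8.203579732197142
```

```bash
python3 - <<'E'
from h import *
m=np.load("w3.npz")
print(proj(m,[.4679,-.2789,.0488])-[180,100], proj(m,[.4679,-.2789,.0688])-[180,100])
a=cv2.resize(cv2.imread("pics/wrist3.png")[40:220,60:240],(400,400),interpolation=cv2.INTER_CUBIC)
s=ctrl.read_camera("side")[:,:,::-1]
b=cv2.resize(s[215:315,240:340],(400,400),interpolation=cv2.INTER_CUBIC)
cv2.imwrite("pics/c4.png",np.hstack([a,b]))
E
```

```text
[ 96.99252026 146.62469917] [ 96.7596477  162.88784992]
```

View pics/c4.png

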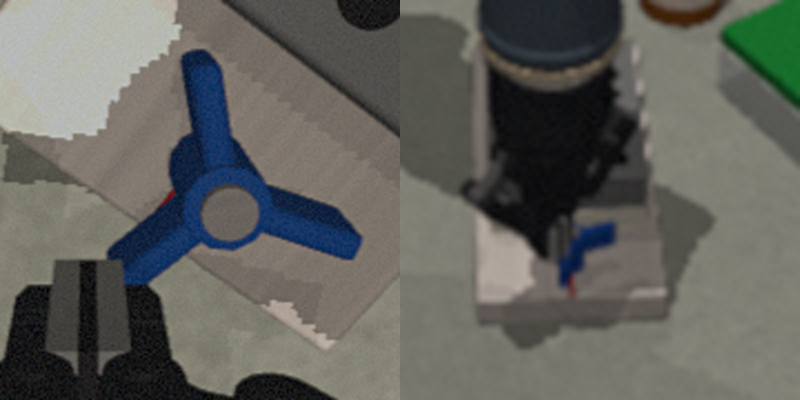

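```bash
python3 - <<'E'
from h import *
m=ctrl.camera_model("side")
f=lambda X:((proj(m,X)-[240,215])*4+[400,0]).round(0)
for z in(.03,.0488,.065,.08):print(z,f([.4679,-.2789,z]),f([.4955,-.26,z]))
w=np.load("w3.npz");e=np.radians(-171.3);y=np.array([np.cos(e),np.sin(e),0]);x=np.array([-y[1],y[0],0])
g=lambda X:(((proj(w,X)-[240,140])*2.222)).round(0)
T=np.array([.4679,-.2789,.0488])
for dz in(0,.01,.02,.03):
  for dx in(-.011,0,.011):print(dz,dx,g(T+[0,0,dz]+x*dx+y*.01),g(T+[0,0,dz]+x*dx-y*.01))
print("cam",-w["R"].T@w["t"])
print("wing -129",g([.4955-.0201,-.26-.0249,.065]))
s=ctrl.read_camera("side")[:,:,::-1]
b=cv2.resize(s[240:310,250:330],(800,600),interpolation=cv2.INTER_CUBIC)
cv2.imwrite("pics/c5.png",b)
E
```

```text
0.03 [547. 302.] [568. 268.]
0.0488 [547. 284.] [569. 250.]
0.065 [547. 267.] [569. 233.]
0.08 [547. 252.] [569. 218.]
0 -0.011 [ 40. 194.] [124. 194.]
0 0 [ 41. 237.] [123. 237.]
0 0.011 [ 42. 278.] [123. 278.]
0.01 -0.011 [ 38. 209.] [126. 209.]
0.01 0 [ 39. 254.] [125. 254.]
0.01 0.011 [ 39. 297.] [125. 297.]
0.02 -0.011 [ 35. 226.] [128. 226.]
0.02 0 [ 36. 273.] [127. 273.]
0.02 0.011 [ 37. 318.] [127. 318.]
0.03 -0.011 [ 32. 245.] [131. 245.]
0.03 0 [ 33. 294.] [130. 294.]
0.03 0.011 [ 34. 342.] [129. 342.]
cam [ 0.45770027 -0.20508411  0.22327129]
wing -129 [111. 294.]
```

View pics/c5.png

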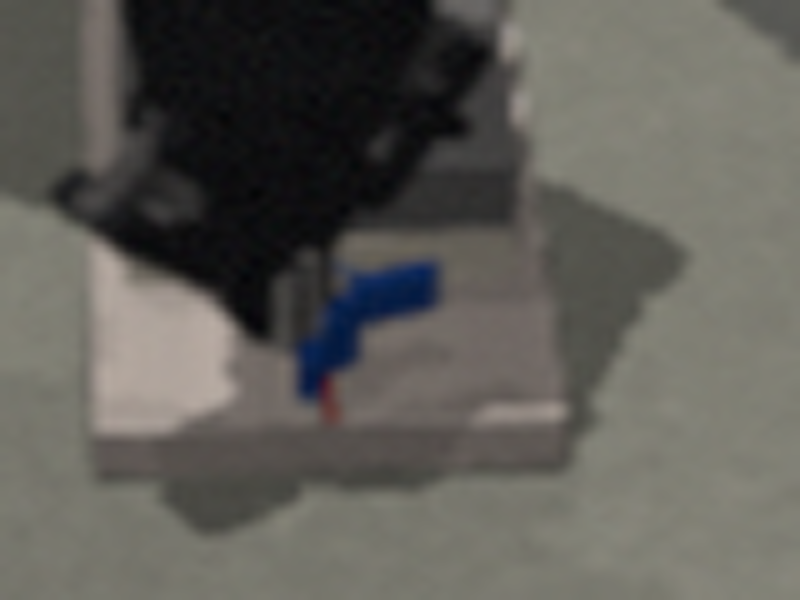

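The side crop shows the wing still pointing just left of the red line at (330,400). The fingertip bottom is at about (300,345), roughly 20 mm higher than the TCP reading implies, so the finger passed over the wing. I'll go back and probe lower.

>>> {"api": "play_rows", "payload": {"rows": [{"translation": [0,0,3],"rot": [0,0,0],"grip": 0},{"translation": [0.7,-0.4,0],"rot": [0,0,0.18],"grip": 0},{"translation": [0.7,-0.4,0],"rot": [0,0,0.18],"grip": 0},{"translation": [0.7,-0.4,0],"rot": [0,0,0.18],"grip": 0},{"translation": [0.55,-0.25,0],"rot": [0,0,0.18],"grip": 0},{"translation": [0,0,-2],"rot": [0,0,0],"grip": 0},{"translation": [0,0,-1.5],"rot": [0,0,0],"grip": 0},{"translation": [0,0,-0.6],"rot": [0,0,0],"grip": 0},{"translation": [0,0,-0.5],"rot": [0,0,0],"grip": 0},{"translation": [0,0,0],"rot": [0,0,0],"grip": 0}]}}

```text
time: 5.9
tool_pos: [0.4944, -0.2937, 0.0323]
orientation: [0.343, 0.939, -0.0, -0.0]
force: [0.3, 0.0, 0.0]
opening: 0.0001
gripper_force: 0.0
```

```bash
sed -i 's/\.4935,-\.2605/.495,-.260/' st.py; sed -i 's/r=.028/r=.026/' st.py; python3 plan.py -130 -246 14
```

```text
5.9 [ 0.4944 -0.2937  0.0323] yaw -130.14414442370168 [0.3 0.  0. ] q7 1.6242107185087502
to first [-0.5   0.45] rot 0.003
[[-0.42, 0.11], [-0.4, 0.17], [-0.37, 0.23], [-0.33, 0.28], [-0.29, 0.32], [-0.24, 0.36], [-0.18, 0.39], [-0.13, 0.41], [-0.07, 0.43], [-0.0, 0.43], [0.06, 0.43], [0.12, 0.41], [0.18, 0.39], [0.23, 0.36]] -0.1446
```

>>> {"api": "play_rows", "payload": {"rows": [{"translation": [-0.25,0.22,0],"rot": [0,0,0],"grip": 0},{"translation": [-0.25,0.22,0],"rot": [0,0,0],"grip": 0},{"translation": [-0.42,0.11,0],"rot": [0,0,-0.1446],"grip": 0},{"translation": [-0.4,0.17,0],"rot": [0,0,-0.1446],"grip": 0},{"translation": [-0.37,0.23,0],"rot": [0,0,-0.1446],"grip": 0},{"translation": [0,0,0],"rot": [0,0,0],"grip": 0}]}}

```text
time: 6.65
tool_pos: [0.4775, -0.2841, 0.0327]
orientation: [0.537, 0.844, -0.0, 0.0]
force: [-0.3, 0.5, -0.0]
opening: 0.0003
gripper_force: 0.2
```

```bash
cat > wing.py <<'E'
from st import *
from scipy.ndimage import map_coordinates
from scipy.optimize import minimize
def wings(name="wrist",im=None,m=None,z=.063,tip=True):
    m=m or ctrl.camera_model(name); im=ctrl.read_camera(name) if im is None else im
    b=im.astype(float); blue=((b[...,2]>1.7*b[...,0])&(b[...,2]>1.3*b[...,1])&(b[...,2]>45)).astype(float)
    th=np.radians(np.arange(0,360,2))
    best=None
    for dx in np.arange(-.006,.0061,.0015):
        for dy in np.arange(-.006,.0061,.0015):
            R,T=np.meshgrid(np.arange(.015,.031,.002),th)
            X=np.stack([S[0]+dx+R*np.cos(T),S[1]+dy+R*np.sin(T),np.full_like(R,z)],-1)@m["R"].T+m["t"]
            u=X@m["mtx"].T;u=u[...,:2]/u[...,2:]
            v=map_coordinates(blue,[u[...,1],u[...,0]],order=1).mean(1)
            c=(v*np.exp(3j*th)).sum()
            if best is None or abs(c)>abs(best[0]):best=(c,dx,dy,v)
    a=np.degrees(np.angle(best[0]))/3
    print("phase (mod120)",a.round(1),"off",best[1:3],"score",abs(best[0]).round(1),
      "seen",[int(np.degrees(t)) for t,x in zip(th,best[3]) if x>.6])
    return a
if __name__=="__main__":
    wings()
E
python3 - <<'E'
from wing import *
wings(im=cv2.imread("pics/wrist1.png")[:,:,::-1],m=dict(np.load("w1.npz")))
wings()
E
```

```text
6.65 [ 0.4775 -0.2841  0.0327] yaw -154.94926379067928 [-0.3  0.5 -0. ] q7 1.3234422761537066
phase (mod120) -10.6 off (np.float64(-0.0045000000000000005), np.float64(-1.734723475976807e-18)) score 30.9 seen [100, 102, 104, 106, 108, 110, 112, 114, 116, 220, 222, 224, 226, 228, 230, 232, 234, 236, 238, 239, 242, 340, 342, 344, 346, 348, 350, 352, 354, 356]
phase (mod120) -32.7 off (np.float64(-0.0015000000000000013), np.float64(0.0029999999999999975)) score 37.3 seen [72, 74, 76, 78, 80, 82, 84, 86, 88, 90, 92, 94, 96, 98, 196, 198, 200, 202, 204, 206, 208, 210, 212, 214, 216, 218, 220, 222, 224, 226, 318, 320, 322, 324, 326, 328, 330, 332, 334]
```

The wing moves with the finger. Continuing the stroke.

>>> {"api": "play_rows", "payload": {"rows": [{"translation": [-0.33,0.28,0],"rot": [0,0,-0.1446],"grip": 0},{"translation": [-0.29,0.32,0],"rot": [0,0,-0.1446],"grip": 0},{"translation": [-0.24,0.36,0],"rot": [0,0,-0.1446],"grip": 0},{"translation": [-0.18,0.39,0],"rot": [0,0,-0.1446],"grip": 0},{"translation": [-0.13,0.41,0],"rot": [0,0,-0.1446],"grip": 0},{"translation": [-0.07,0.43,0],"rot": [0,0,-0.1446],"grip": 0},{"translation": [0,0.43,0],"rot": [0,0,-0.1446],"grip": 0},{"translation": [0.06,0.43,0],"rot": [0,0,-0.1446],"grip": 0},{"translation": [0.12,0.41,0],"rot": [0,0,-0.1446],"grip": 0},{"translation": [0.18,0.39,0],"rot": [0,0,-0.1446],"grip": 0},{"translation": [0.23,0.36,0],"rot": [0,0,-0.1446],"grip": 0},{"translation": [0,0,0],"rot": [0,0,0],"grip": 0}]}}

```text
time: 8.2
tool_pos: [0.471, -0.2419, 0.0322]
orientation: [0.978, 0.209, -0.0, -0.0]
force: [-0.1, 0.6, 0.6]
opening: 0.0002
gripper_force: 0.0
```

```bash
python3 wing.py
```

```text
8.2 [ 0.471  -0.2419  0.0322] yaw -245.91366061158897 [-0.1  0.6  0.6] q7 0.12611444734963187
phase (mod120) -2.6 off (np.float64(0.004499999999999997), np.float64(0.0029999999999999975)) score 36.9 seen [0, 2, 4, 6, 8, 106, 108, 110, 112, 114, 116, 118, 119, 122, 124, 126, 128, 130, 132, 134, 228, 230, 232, 234, 236, 238, 239, 242, 244, 344, 346, 348, 350, 352, 354, 356, 358]
```

>>> {"api": "play_rows", "payload": {"rows": [{"translation": [-0.46,-0.2,0],"rot": [0,0,0],"grip": 0},{"translation": [0,0,6],"rot": [0,0,0],"grip": 0},{"translation": [0.27,-0.41,0],"rot": [0,0,0.18],"grip": 0},{"translation": [0.27,-0.41,0],"rot": [0,0,0.18],"grip": 0},{"translation": [0.27,-0.41,0],"rot": [0,0,0.18],"grip": 0},{"translation": [0.27,-0.41,0],"rot": [0,0,0.18],"grip": 0},{"translation": [0.27,-0.41,0],"rot": [0,0,0.18],"grip": 0},{"translation": [0.27,-0.41,0],"rot": [0,0,0.18],"grip": 0},{"translation": [0.27,-0.41,0],"rot": [0,0,0.18],"grip": 0},{"translation": [0.27,-0.41,0],"rot": [0,0,0.18],"grip": 0},{"translation": [0.27,-0.41,0],"rot": [0,0,0.18],"grip": 0},{"translation": [0.27,-0.41,0],"rot": [0,0,0.18],"grip": 0},{"translation": [0.27,-0.41,0],"rot": [0,0,0.18],"grip": 0},{"translation": [0.27,-0.41,0],"rot": [0,0,0.18],"grip": 0},{"translation": [0,0,0],"rot": [0,0,0],"grip": 0}]}}

```text
time: 10.12
tool_pos: [0.4984, -0.2942, 0.0928]
orientation: [0.279, 0.96, 0.0, 0.0]
force: [0.4, 0.7, 0.6]
opening: -0.0001
gripper_force: 0.0
```

```bash
python3 wing.py;python3 plan.py -122 -242 14
```

```text
10.125 [ 0.4984 -0.2942  0.0928] yaw -122.39983530246522 [0.4 0.7 0.6] q7 1.7089499176509033
phase (mod120) -3.0 off (np.float64(-1.734723475976807e-18), np.float64(-1.734723475976807e-18)) score 32.8 seen [0, 2, 4, 108, 110, 112, 114, 116, 118, 119, 122, 124, 126, 128, 224, 226, 228, 230, 232, 234, 236, 238, 239, 242, 244, 246, 248, 352, 354, 356, 358]
10.175 [ 0.4983 -0.2938  0.0926] yaw -122.57109482482818 [0.4 0.5 0.3] q7 1.7063760815574505
to first [-0.48  0.41] rot 0.01
[[-0.44, 0.06], [-0.43, 0.12], [-0.41, 0.18], [-0.37, 0.24], [-0.33, 0.29], [-0.29, 0.34], [-0.23, 0.38], [-0.17, 0.41], [-0.11, 0.43], [-0.04, 0.44], [0.02, 0.44], [0.09, 0.44], [0.15, 0.42], [0.21, 0.39]] -0.1496
```

>>> {"api": "play_rows", "payload": {"rows": [{"translation": [0,0,-4],"rot": [0,0,0],"grip": 0},{"translation": [0,0,-2],"rot": [0,0,0],"grip": 0},{"translation": [-0.24,0.2,0],"rot": [0,0,0],"grip": 0},{"translation": [-0.24,0.2,0],"rot": [0,0,0],"grip": 0},{"translation": [-0.44,0.06,0],"rot": [0,0,-0.1496],"grip": 0},{"translation": [-0.43,0.12,0],"rot": [0,0,-0.1496],"grip": 0},{"translation": [-0.41,0.18,0],"rot": [0,0,-0.1496],"grip": 0},{"translation": [-0.37,0.24,0],"rot": [0,0,-0.1496],"grip": 0},{"translation": [-0.33,0.29,0],"rot": [0,0,-0.1496],"grip": 0},{"translation": [-0.29,0.34,0],"rot": [0,0,-0.1496],"grip": 0},{"translation": [-0.23,0.38,0],"rot": [0,0,-0.1496],"grip": 0},{"translation": [-0.17,0.41,0],"rot": [0,0,-0.1496],"grip": 0},{"translation": [-0.11,0.43,0],"rot": [0,0,-0.1496],"grip": 0},{"translation": [-0.04,0.44,0],"rot": [0,0,-0.1496],"grip": 0},{"translation": [0.02,0.44,0],"rot": [0,0,-0.1496],"grip": 0},{"translation": [0.09,0.44,0],"rot": [0,0,-0.1496],"grip": 0},{"translation": [0.15,0.42,0],"rot": [0,0,-0.1496],"grip": 0},{"translation": [0.21,0.39,0],"rot": [0,0,-0.1496],"grip": 0},{"translation": [0,0,0],"rot": [0,0,0],"grip": 0}]}}

```text
time: 12.55
tool_pos: [0.4712, -0.2431, 0.0332]
orientation: [0.971, 0.239, 0.001, 0.0]
force: [-0.4, -0.3, 0.1]
opening: 0.0
gripper_force: 0.0
```

```bash
python3 wing.py
```

```text
12.55 [ 0.4712 -0.2431  0.0332] yaw -242.3019960845846 [-0.4 -0.3  0.1] q7 0.19640852911807571
phase (mod120) -2.3 off (np.float64(0.004499999999999997), np.float64(0.0029999999999999975)) score 36.5 seen [0, 2, 4, 6, 8, 108, 110, 112, 114, 116, 118, 119, 122, 124, 126, 128, 130, 132, 134, 228, 230, 232, 234, 236, 238, 239, 242, 344, 346, 348, 350, 352, 354, 356, 358]
```

>>> {"api": "play_rows", "payload": {"rows": [{"translation": [-0.46,-0.2,0],"rot": [0,0,0],"grip": 0},{"translation": [0,0,6],"rot": [0,0,0],"grip": 0},{"translation": [0.265,-0.41,0],"rot": [0,0,0.175],"grip": 0},{"translation": [0.265,-0.41,0],"rot": [0,0,0.175],"grip": 0},{"translation": [0.265,-0.41,0],"rot": [0,0,0.175],"grip": 0},{"translation": [0.265,-0.41,0],"rot": [0,0,0.175],"grip": 0},{"translation": [0.265,-0.41,0],"rot": [0,0,0.175],"grip": 0},{"translation": [0.265,-0.41,0],"rot": [0,0,0.175],"grip": 0},{"translation": [0.265,-0.41,0],"rot": [0,0,0.175],"grip": 0},{"translation": [0.265,-0.41,0],"rot": [0,0,0.175],"grip": 0},{"translation": [0.265,-0.41,0],"rot": [0,0,0.175],"grip": 0},{"translation": [0.265,-0.41,0],"rot": [0,0,0.175],"grip": 0},{"translation": [0.265,-0.41,0],"rot": [0,0,0.175],"grip": 0},{"translation": [0.265,-0.41,0],"rot": [0,0,0.175],"grip": 0},{"translation": [0,0,0],"rot": [0,0,0],"grip": 0},{"translation": [0,0,-4],"rot": [0,0,0],"grip": 0},{"translation": [0,0,-2.1],"rot": [0,0,0],"grip": 0},{"translation": [0,0,0],"rot": [0,0,0],"grip": 0}]}}

```text
time: 14.85
tool_pos: [0.4964, -0.2942, 0.0303]
orientation: [0.278, 0.961, 0.0, -0.001]
force: [-0.2, -0.0, 0.2]
opening: -0.0001
gripper_force: 0.0
```

```bash
python3 wing.py;python3 plan.py -122 -228 14
```

```text
14.85 [ 0.4964 -0.2942  0.0303] yaw -122.23304094074663 [-0.2 -0.   0.2] q7 1.7691310873859571
phase (mod120) -2.2 off (np.float64(-0.0015000000000000013), np.float64(0.0014999999999999979)) score 35.9 seen [0, 2, 104, 106, 108, 110, 112, 114, 116, 118, 119, 122, 124, 126, 128, 130, 132, 226, 228, 230, 232, 234, 236, 238, 239, 242, 244, 246, 248, 250, 252, 254, 348, 350, 352, 354, 356, 358]
14.9 [ 0.4971 -0.2948  0.0314] yaw -122.2093207941957 [-0.5  0.4  0.5] q7 1.7693573986583326
to first [-0.36  0.5 ] rot 0.004
[[-0.39, 0.05], [-0.38, 0.1], [-0.37, 0.15], [-0.34, 0.19], [-0.31, 0.24], [-0.28, 0.28], [-0.24, 0.31], [-0.2, 0.34], [-0.15, 0.36], [-0.1, 0.38], [-0.05, 0.39], [-0.0, 0.39], [0.05, 0.39], [0.1, 0.38]] -0.1321
```

Final stroke to just short of home, then small force-watched steps.

>>> {"api": "play_rows", "payload": {"rows": [{"translation": [-0.18,0.25,0],"rot": [0,0,0],"grip": 0},{"translation": [-0.18,0.25,0],"rot": [0,0,0],"grip": 0},{"translation": [-0.39,0.05,0],"rot": [0,0,-0.1321],"grip": 0},{"translation": [-0.38,0.1,0],"rot": [0,0,-0.1321],"grip": 0},{"translation": [-0.37,0.15,0],"rot": [0,0,-0.1321],"grip": 0},{"translation": [-0.34,0.19,0],"rot": [0,0,-0.1321],"grip": 0},{"translation": [-0.31,0.24,0],"rot": [0,0,-0.1321],"grip": 0},{"translation": [-0.28,0.28,0],"rot": [0,0,-0.1321],"grip": 0},{"translation": [-0.24,0.31,0],"rot": [0,0,-0.1321],"grip": 0},{"translation": [-0.2,0.34,0],"rot": [0,0,-0.1321],"grip": 0},{"translation": [-0.15,0.36,0],"rot": [0,0,-0.1321],"grip": 0},{"translation": [-0.1,0.38,0],"rot": [0,0,-0.1321],"grip": 0},{"translation": [-0.05,0.39,0],"rot": [0,0,-0.1321],"grip": 0},{"translation": [0,0.39,0],"rot": [0,0,-0.1321],"grip": 0},{"translation": [0.05,0.39,0],"rot": [0,0,-0.1321],"grip": 0},{"translation": [0.1,0.38,0],"rot": [0,0,-0.1321],"grip": 0},{"translation": [0,0,0],"rot": [0,0,0],"grip": 0}]}}

```text
time: 17.02
tool_pos: [0.4679, -0.2499, 0.0318]
orientation: [0.933, 0.359, 0.0, 0.0]
force: [-0.2, 0.5, 0.9]
opening: -0.0
gripper_force: 0.1
```

```bash
python3 wing.py;python3 plan.py -228 -244 8
```

```text
17.025 [ 0.4679 -0.2499  0.0318] yaw -227.95114170651317 [-0.2  0.5  0.9] q7 0.42019009641593763
phase (mod120) 13.5 off (np.float64(0.0029999999999999975), np.float64(0.004499999999999997)) score 36.9 seen [0, 2, 4, 6, 8, 10, 12, 14, 16, 18, 20, 22, 24, 122, 124, 126, 128, 130, 132, 134, 136, 138, 140, 142, 144, 146, 148, 150, 246, 248, 250, 252, 254, 256, 258, 260, 262, 358]
17.075 [ 0.4677 -0.25    0.0318] yaw -227.8424993544074 [ 0.7 -0.6  0.3] q7 0.4219454247969286
to first [-0.09 -0.04] rot -0.003
[[0.04, 0.1], [0.04, 0.1], [0.04, 0.1], [0.05, 0.09], [0.05, 0.09], [0.05, 0.09], [0.05, 0.09], [0.06, 0.09]] -0.0349
```

>>> {"api": "play_rows", "payload": {"rows": [{"translation": [0.04,0.1,0],"rot": [0,0,-0.035],"grip": 0},{"translation": [0.04,0.1,0],"rot": [0,0,-0.035],"grip": 0},{"translation": [0.04,0.1,0],"rot": [0,0,-0.035],"grip": 0},{"translation": [0.05,0.09,0],"rot": [0,0,-0.035],"grip": 0},{"translation": [0,0,0],"rot": [0,0,0],"grip": 0}]}}

```text
time: 17.7
tool_pos: [0.4693, -0.2463, 0.0314]
orientation: [0.956, 0.292, -0.0, 0.0]
force: [-0.3, -0.8, 1.2]
opening: -0.0002
gripper_force: 0.7
```

>>> {"api": "play_rows", "payload": {"rows": [{"translation": [0.05,0.09,0],"rot": [0,0,-0.035],"grip": 0},{"translation": [0,0,0],"rot": [0,0,0],"grip": 0}]}}

```text
time: 17.95
tool_pos: [0.4697, -0.2454, 0.0314]
orientation: [0.961, 0.275, -0.0, 0.0]
force: [0.4, -0.2, 1.4]
opening: 0.0003
gripper_force: 0.7
```

```bash
python3 wing.py
```

```text
17.95 [ 0.4697 -0.2454  0.0314] yaw -238.08579209967417 [ 0.4 -0.2  1.4] q7 0.2764735964628059
phase (mod120) 4.7 off (np.float64(0.004499999999999997), np.float64(0.0029999999999999975)) score 36.2 seen [0, 2, 4, 6, 8, 10, 12, 14, 16, 18, 112, 114, 116, 118, 119, 122, 124, 126, 128, 130, 132, 134, 136, 138, 140, 142, 234, 236, 238, 239, 242, 244, 246, 248, 352, 354, 356, 358]
```

>>> {"api": "play_rows", "payload": {"rows": [{"translation": [0.03,0.05,0],"rot": [0,0,-0.017],"grip": 0},{"translation": [0,0,0],"rot": [0,0,0],"grip": 0}]}}

```text
time: 18.25
tool_pos: [0.47, -0.245, 0.0314]
orientation: [0.964, 0.267, -0.0, 0.0]
force: [-0.6, 0.3, 1.8]
opening: 0.0002
gripper_force: 0.7
```

>>> {"api": "play_rows", "payload": {"rows": [{"translation": [0.03,0.05,0],"rot": [0,0,-0.017],"grip": 0},{"translation": [0,0,0],"rot": [0,0,0],"grip": 0}]}}

```text
time: 18.5
tool_pos: [0.4704, -0.2444, 0.0314]
orientation: [0.966, 0.259, 0.0, 0.0]
force: [-1.4, -1.2, 1.5]
opening: 0.0
gripper_force: 0.7
```

>>> {"api": "play_rows", "payload": {"rows": [{"translation": [0.03,0.05,0],"rot": [0,0,-0.017],"grip": 0},{"translation": [0,0,0],"rot": [0,0,0],"grip": 0}]}}

```text
time: 18.75
tool_pos: [0.4707, -0.244, 0.0314]
orientation: [0.968, 0.25, 0.0, 0.0]
force: [0.6, -0.6, 1.2]
opening: -0.0001
gripper_force: 0.7
```

```bash
python3 wing.py
```

```text
18.75 [ 0.4707 -0.244   0.0314] yaw -240.99252043477497 [ 0.6 -0.6  1.2] q7 0.23408139063946437
phase (mod120) 1.4 off (np.float64(0.004499999999999997), np.float64(0.0029999999999999975)) score 36.4 seen [0, 2, 4, 6, 8, 10, 12, 14, 110, 112, 114, 116, 118, 119, 122, 124, 126, 128, 130, 132, 134, 136, 138, 230, 232, 234, 236, 238, 239, 242, 244, 246, 348, 350, 352, 354, 356, 358]
```

>>> {"api": "play_rows", "payload": {"rows": [{"translation": [0.03,0.05,0],"rot": [0,0,-0.017],"grip": 0},{"translation": [0,0,0],"rot": [0,0,0],"grip": 0}]}}

```text
time: 19.05
tool_pos: [0.4709, -0.2435, 0.0314]
orientation: [0.97, 0.242, 0.0, 0.0]
force: [0.5, -0.8, 0.2]
opening: -0.0002
gripper_force: 0.7
```

>>> {"api": "play_rows", "payload": {"rows": [{"translation": [0.03,0.05,0],"rot": [0,0,-0.017],"grip": 0},{"translation": [0,0,0],"rot": [0,0,0],"grip": 0}]}}

```text
time: 19.3
tool_pos: [0.4713, -0.243, 0.0314]
orientation: [0.972, 0.234, -0.0, 0.0]
force: [0.2, -1.8, 0.6]
opening: -0.0001
gripper_force: 0.6
```

>>> {"api": "play_rows", "payload": {"rows": [{"translation": [0.03,0.05,0],"rot": [0,0,-0.017],"grip": 0},{"translation": [0,0,0],"rot": [0,0,0],"grip": 0}]}}

```text
time: 19.55
tool_pos: [0.4715, -0.2424, 0.0314]
orientation: [0.974, 0.226, -0.0, 0.0]
force: [0.7, -1.5, 1.2]
opening: -0.0001
gripper_force: 0.6
```

```bash
python3 wing.py
```

```text
19.55 [ 0.4715 -0.2424  0.0314] yaw -243.91795322714734 [ 0.7 -1.5  1.2] q7 0.19121182755257599
phase (mod120) -1.9 off (np.float64(0.004499999999999997), np.float64(0.0029999999999999975)) score 36.7 seen [0, 2, 4, 6, 8, 10, 106, 108, 110, 112, 114, 116, 118, 119, 122, 124, 126, 128, 130, 132, 134, 228, 230, 232, 234, 236, 238, 239, 242, 244, 344, 346, 348, 350, 352, 354, 356, 358]
```

```bash
python3 - <<'E'
from wing import *
def red(m,im,lab):
    b=im.astype(float); k=(b[...,0]>1.6*b[...,1])&(b[...,0]>1.6*b[...,2])&(b[...,0]>50)
    P=np.array([ray(m,x,y,.03) for y,x in np.argwhere(k)])
    if len(P)==0: print(lab,"none");return
    P=P[:,:2];P=P[np.hypot(*(P-S).T)<.045]
    d=P-S;print(lab,len(P),[(round(float(np.hypot(*v))*1000),round(float(np.degrees(np.arctan2(v[1],v[0]))))) for v in d[::max(1,len(d)//15)]])
    if len(P)>5:
        l=cv2.fitLine(P.astype(np.float32),cv2.DIST_L2,0,1e-5,1e-5).ravel();print(" dir",np.degrees(np.arctan2(l[1],l[0])),"at",l[2:])
im=ctrl.read_camera("wrist");m=ctrl.camera_model("wrist");red(m,im,"wrist");cv2.imwrite("pics/w9.png",im[:,:,::-1]);np.savez("w9.npz",**m)
red(ctrl.camera_model("side"),ctrl.read_camera("side"),"side")
red(dict(np.load("w1.npz")),cv2.imread("pics/wrist1.png")[:,:,::-1],"w1")
# plate edges via white/other: print corner reprojection
for c in([.5365,-.3099,.03],[.4249,-.2514,.03]):print(proj(m,c))
E
```

```text
19.6 [ 0.4716 -0.2424  0.0314] yaw -243.89699746274377 [-0.6 -1.8  1.3] q7 0.1915230268732857
wrist none
side 0 []
w1 none
[449.46317033 197.0584268 ]
[257.30595113 320.45934874]
```

>>> {"api": "play_rows", "payload": {"rows": [{"translation": [0.03,0.045,0],"rot": [0,0,-0.017],"grip": 0},{"translation": [0,0,0],"rot": [0,0,0],"grip": 0}]}}

```text
time: 19.95
tool_pos: [0.4718, -0.242, 0.0314]
orientation: [0.976, 0.217, -0.0, 0.0]
force: [-0.8, -1.1, 1.5]
opening: -0.0002
gripper_force: 0.6
```

>>> {"api": "play_rows", "payload": {"rows": [{"translation": [0.03,0.045,0],"rot": [0,0,-0.017],"grip": 0},{"translation": [0,0,0],"rot": [0,0,0],"grip": 0}]}}

```text
time: 20.2
tool_pos: [0.4721, -0.2415, 0.0314]
orientation: [0.978, 0.209, -0.0, -0.0]
force: [-0.8, -0.9, 0.2]
opening: 0.0
gripper_force: 0.6
```

```bash
python3 wing.py; python3 - <<'E'
from h import *
im=ctrl.read_camera("wrist")[:,:,::-1];s=ctrl.read_camera("side")[:,:,::-1]
a=cv2.resize(im[80:380,160:460],(400,400),interpolation=cv2.INTER_CUBIC)
b=cv2.resize(s[235:315,245:325],(400,400),interpolation=cv2.INTER_CUBIC)
cv2.imwrite("pics/c9.png",np.hstack([a,b]))
E
```

```text
20.2 [ 0.4721 -0.2415  0.0314] yaw -245.8671249942705 [-0.8 -0.9  0.2] q7 0.16261066851065584
phase (mod120) -4.0 off (np.float64(0.004499999999999997), np.float64(0.0029999999999999975)) score 36.9 seen [0, 2, 4, 6, 8, 104, 106, 108, 110, 112, 114, 116, 118, 119, 122, 124, 126, 128, 130, 132, 226, 228, 230, 232, 234, 236, 238, 239, 242, 342, 344, 346, 348, 350, 352, 354, 356, 358]
```

```bash
python3 - <<'E'
from h import *
S=np.array([.495,-.26])
m=ctrl.camera_model("side")
hb=None
for p in [(325,385),(333,418)]:
    X=ray(m,250+p[0]/10,240+p[1]/8.57,.03);d=X[:2]-S;print(X,np.hypot(*d),np.degrees(np.arctan2(d[1],d[0])))
# plate corners in c5: near-left (95,435), near-right (570,410)
for p in [(93,437),(572,408)]:print(ray(m,250+p[0]/10,240+p[1]/8.57,.03))
im=cv2.imread("pics/wrist3.png").astype(float)
k=(im[...,2]>1.4*im[...,1])&(im[...,2]>1.4*im[...,0])
w=np.load("w3.npz")
for y,x in np.argwhere(k): 
    d=ray(w,x+180,y+100,.03)[:2]-S;print((x,y),np.hypot(*d).round(4),np.degrees(np.arctan2(d[1],d[0])).round(0))
E
```

```text
[ 0.49120433 -0.26947397  0.03      ] 0.010206040944215065 -111.83310090258614
[ 0.48615488 -0.28232053  0.03      ] 0.02400920706109528 -111.61729798109397
[ 0.42618088 -0.2567621   0.03      ]
[ 0.54449927 -0.31113866  0.03      ]
(np.int64(255), np.int64(1)) 0.0812 57.0
(np.int64(257), np.int64(1)) 0.0819 57.0
(np.int64(263), np.int64(1)) 0.084 55.0
(np.int64(190), np.int64(2)) 0.0633 81.0
(np.int64(262), np.int64(2)) 0.0833 55.0
(np.int64(265), np.int64(2)) 0.0844 54.0
(np.int64(270), np.int64(2)) 0.0863 53.0
(np.int64(272), np.int64(2)) 0.0871 52.0
(np.int64(258), np.int64(3)) 0.0816 56.0
(np.int64(184), np.int64(4)) 0.0614 83.0
(np.int64(176), np.int64(6)) 0.0594 87.0
(np.int64(184), np.int64(6)) 0.0604 83.0
(np.int64(193), np.int64(7)) 0.0614 78.0
(np.int64(180), np.int64(9)) 0.0584 84.0
(np.int64(173), np.int64(11)) 0.0566 88.0
(np.int64(182), np.int64(11)) 0.0577 83.0
(np.int64(176), np.int64(13)) 0.056 86.0
(np.int64(233), np.int64(22)) 0.0662 58.0
(np.int64(299), np.int64(24)) 0.093 40.0
(np.int64(223), np.int64(26)) 0.0613 60.0
(np.int64(234), np.int64(26)) 0.0651 56.0
(n
[... 12844 characters left out ...]
p.int64(199), np.int64(237)) 0.0938 -58.0
(np.int64(213), np.int64(237)) 0.0977 -53.0
(np.int64(236), np.int64(237)) 0.1056 -46.0
(np.int64(37), np.int64(238)) 0.1112 -120.0
(np.int64(49), np.int64(238)) 0.1065 -116.0
(np.int64(80), np.int64(238)) 0.0963 -106.0
(np.int64(84), np.int64(238)) 0.0952 -105.0
(np.int64(207), np.int64(238)) 0.0967 -56.0
(np.int64(225), np.int64(238)) 0.1023 -50.0
(np.int64(241), np.int64(238)) 0.1082 -45.0
(np.int64(52), np.int64(239)) 0.106 -115.0
(np.int64(129), np.int64(239)) 0.0883 -87.0
(np.int64(132), np.int64(239)) 0.0882 -86.0
(np.int64(197), np.int64(239)) 0.0948 -59.0
(np.int64(238), np.int64(239)) 0.1077 -46.0
(np.int64(241), np.int64(239)) 0.1089 -45.0
```

View pics/c9.png

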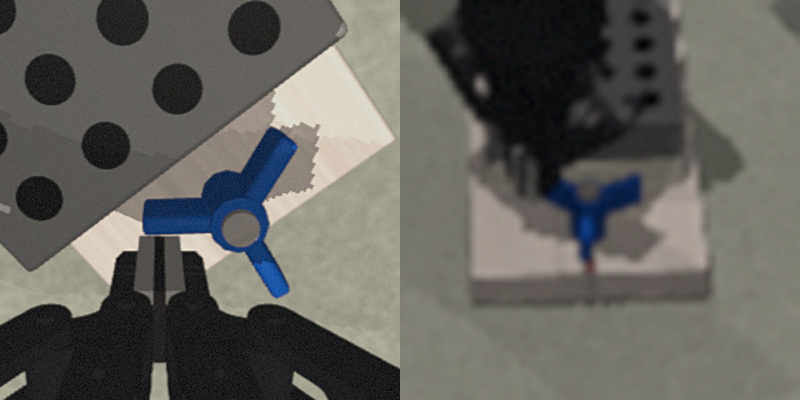

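The last picture shows wing_a over the red line in the side crop, wing end at (587,255) and line at (590,265). I'll check that the manifold has not moved.

```bash
python3 - <<'E'
from h import *
a=cv2.imread("pics/side0.png");s=ctrl.read_camera("side")[:,:,::-1];cv2.imwrite("pics/side9.png",s)
t=cv2.imread("pics/top0.png");t9=ctrl.read_camera("top")[:,:,::-1];cv2.imwrite("pics/top9.png",t9)
def mt(a,b,x,y,h=7):
    r=cv2.matchTemplate(cv2.resize(b[y-h-5:y+h+6,x-h-5:x+h+6],None,fx=4,fy=4,interpolation=2),cv2.resize(a[y-h:y+h+1,x-h:x+h+1],None,fx=4,fy=4,interpolation=2),cv2.TM_CCOEFF_NORMED)
    _,v,_,l=cv2.minMaxLoc(r);return (l[0]/4-5,l[1]/4-5,round(v,2))
for p in[(259,290),(306,288),(300,240)]:print("side",p,mt(a,s,*p))
for p in[(346,247),(363,215),(301,186),(283,213),(296,203),(330,240)]:print("top",p,mt(t,t9,*p))
E
```

```text
side (259, 290) (0.0, 0.0, 0.99)
side (306, 288) (0.0, 0.0, 0.99)
side (300, 240) (0.0, 0.0, 0.92)
top (346, 247) (0.0, 2.0, 0.77)
top (363, 215) (-5.0, 1.25, 0.28)
top (301, 186) (0.0, 0.0, 1.0)
top (283, 213) (-5.0, 5.0, 0.6)
top (296, 203) (0.0, -0.25, 0.17)
top (330, 240) (2.25, 5.0, 0.42)
```

>>> {"api": "play_rows", "payload": {"rows": [{"translation": [0.03,0.045,0],"rot": [0,0,-0.017],"grip": 0},{"translation": [0,0,0],"rot": [0,0,0],"grip": 0}]}}

```text
time: 20.7
tool_pos: [0.4724, -0.2411, 0.0314]
orientation: [0.98, 0.201, -0.0, 0.0]
force: [-0.5, -1.4, 1.3]
opening: 0.0002
gripper_force: 0.6
```

>>> {"api": "play_rows", "payload": {"rows": [{"translation": [0.03,0.045,0],"rot": [0,0,-0.017],"grip": 0},{"translation": [0,0,0],"rot": [0,0,0],"grip": 0}]}}

```text
time: 20.95
tool_pos: [0.4727, -0.2406, 0.0314]
orientation: [0.981, 0.192, -0.0, 0.0]
force: [0.0, -0.4, 2.0]
opening: 0.0003
gripper_force: 0.6
```

```bash
python3 wing.py
```

```text
20.95 [ 0.4727 -0.2406  0.0314] yaw -247.81389897175958 [ 0.  -0.4  2. ] q7 0.133921942465047
phase (mod120) -6.0 off (np.float64(0.004499999999999997), np.float64(0.0029999999999999975)) score 36.7 seen [0, 2, 4, 6, 102, 104, 106, 108, 110, 112, 114, 116, 118, 119, 122, 124, 126, 128, 130, 226, 228, 230, 232, 234, 236, 238, 239, 340, 342, 344, 346, 348, 350, 352, 354, 356, 358]
```

No stop has been felt, though the wing is now past the line. The stroke 2 phase readings would be the same if the finger had missed the wing, so another ~112° stroke is probably due. This time I'll go lower and check midway.

>>> {"api": "play_rows", "payload": {"rows": [{"translation": [-0.46,-0.2,0],"rot": [0,0,0],"grip": 0},{"translation": [0,0,6],"rot": [0,0,0],"grip": 0},{"translation": [0.24,-0.42,0],"rot": [0,0,0.1774],"grip": 0},{"translation": [0.24,-0.42,0],"rot": [0,0,0.1774],"grip": 0},{"translation": [0.24,-0.42,0],"rot": [0,0,0.1774],"grip": 0},{"translation": [0.24,-0.42,0],"rot": [0,0,0.1774],"grip": 0},{"translation": [0.24,-0.42,0],"rot": [0,0,0.1774],"grip": 0},{"translation": [0.24,-0.42,0],"rot": [0,0,0.1774],"grip": 0},{"translation": [0.24,-0.42,0],"rot": [0,0,0.1774],"grip": 0},{"translation": [0.24,-0.42,0],"rot": [0,0,0.1774],"grip": 0},{"translation": [0.24,-0.42,0],"rot": [0,0,0.1774],"grip": 0},{"translation": [0.24,-0.42,0],"rot": [0,0,0.1774],"grip": 0},{"translation": [0.24,-0.42,0],"rot": [0,0,0.1774],"grip": 0},{"translation": [0.24,-0.42,0],"rot": [0,0,0.1774],"grip": 0},{"translation": [0,0,0],"rot": [0,0,0],"grip": 0},{"translation": [0,0,-4],"rot": [0,0,0],"grip": 0},{"translation": [0,0,-2.2],"rot": [0,0,0],"grip": 0},{"translation": [0,0,-0.2],"rot": [0,0,0],"grip": 0},{"translation": [0,0,0],"rot": [0,0,0],"grip": 0}]}}

```text
time: 23.38
tool_pos: [0.497, -0.2932, 0.028]
orientation: [0.308, 0.951, -0.0, 0.0]
force: [-0.1, -0.1, 0.1]
opening: 0.0001
gripper_force: 0.0
```

```bash
python3 wing.py;python3 plan.py -126 -226 14
```

```text
23.375 [ 0.497  -0.2932  0.028 ] yaw -125.92624568043905 [-0.1 -0.1  0.1] q7 1.7394390489874363
phase (mod120) -5.8 off (np.float64(-0.0015000000000000013), np.float64(0.0014999999999999979)) score 36.2 seen [102, 104, 106, 108, 110, 112, 114, 116, 118, 119, 122, 124, 126, 128, 222, 224, 226, 228, 230, 232, 234, 236, 238, 239, 242, 244, 246, 248, 250, 346, 348, 350, 352, 354, 356, 358]
23.425 [ 0.4973 -0.2933  0.0283] yaw -125.90109554212847 [ 0.5 -1.  -0.5] q7 1.7397975894777333
to first [-0.58  0.38] rot -0.002
[[-0.36, 0.07], [-0.35, 0.11], [-0.34, 0.16], [-0.32, 0.2], [-0.29, 0.23], [-0.26, 0.27], [-0.22, 0.3], [-0.18, 0.32], [-0.14, 0.34], [-0.1, 0.36], [-0.05, 0.37], [-0.01, 0.37], [0.04, 0.37], [0.09, 0.36]] -0.1247
```

>>> {"api": "play_rows", "payload": {"rows": [{"translation": [-0.29,0.19,0],"rot": [0,0,0],"grip": 0},{"translation": [-0.29,0.19,0],"rot": [0,0,0],"grip": 0},{"translation": [-0.18,0.035,0],"rot": [0,0,-0.0623],"grip": 0},{"translation": [-0.18,0.035,0],"rot": [0,0,-0.0623],"grip": 0},{"translation": [0,0,0],"rot": [0,0,0],"grip": 0}]}}

```text
time: 24.05
tool_pos: [0.4877, -0.2887, 0.0279]
orientation: [0.366, 0.931, -0.0, 0.0]
force: [1.2, -0.6, -0.1]
opening: -0.0
gripper_force: 0.5
```

>>> {"api": "play_rows", "payload": {"rows": [{"translation": [-0.17,0.055,0],"rot": [0,0,-0.0623],"grip": 0},{"translation": [0,0,0],"rot": [0,0,0],"grip": 0}]}}

```text
time: 24.3
tool_pos: [0.4859, -0.2881, 0.0277]
orientation: [0.394, 0.919, -0.0, 0.0]
force: [1.5, -1.4, 0.3]
opening: 0.0001
gripper_force: 0.5
```

>>> {"api": "play_rows", "payload": {"rows": [{"translation": [-0.17,0.055,0],"rot": [0,0,-0.0623],"grip": 0},{"translation": [0,0,0],"rot": [0,0,0],"grip": 0}]}}

```text
time: 24.55
tool_pos: [0.4842, -0.2875, 0.0275]
orientation: [0.422, 0.906, -0.0, 0.0]
force: [0.8, -0.7, 1.7]
opening: -0.0
gripper_force: 0.5
```

```bash
python3 wing.py
```

```text
24.55 [ 0.4842 -0.2875  0.0275] yaw -139.98267032406613 [ 0.8 -0.7  1.7] q7 1.5734615294727365
phase (mod120) -21.7 off (np.float64(-0.003000000000000001), np.float64(0.0014999999999999979)) score 36.6 seen [82, 84, 86, 88, 90, 92, 94, 96, 98, 100, 102, 104, 106, 108, 206, 208, 210, 212, 214, 216, 218, 220, 222, 224, 226, 228, 230, 232, 234, 236, 334, 336, 338, 340, 342, 344, 346]
```

It still turns freely, so an earlier stroke did miss. Continuing to just short of home.

>>> {"api": "play_rows", "payload": {"rows": [{"translation": [-0.34,0.16,0],"rot": [0,0,-0.1247],"grip": 0},{"translation": [-0.32,0.2,0],"rot": [0,0,-0.1247],"grip": 0},{"translation": [-0.29,0.23,0],"rot": [0,0,-0.1247],"grip": 0},{"translation": [-0.26,0.27,0],"rot": [0,0,-0.1247],"grip": 0},{"translation": [-0.22,0.3,0],"rot": [0,0,-0.1247],"grip": 0},{"translation": [-0.18,0.32,0],"rot": [0,0,-0.1247],"grip": 0},{"translation": [0,0,0],"rot": [0,0,0],"grip": 0}]}}

```text
time: 25.48
tool_pos: [0.4678, -0.2723, 0.0272]
orientation: [0.724, 0.69, -0.0, -0.0]
force: [-0.1, 0.9, 0.5]
opening: 0.0
gripper_force: 0.0
```

```bash
python3 wing.py
```

```text
25.475 [ 0.4678 -0.2723  0.0272] yaw -182.80081734662264 [-0.1  0.9  0.5] q7 1.0452584097455613
phase (mod120) 55.0 off (np.float64(-1.734723475976807e-18), np.float64(0.004499999999999997)) score 36.6 seen [40, 42, 44, 46, 48, 50, 52, 54, 56, 58, 59, 62, 64, 66, 164, 166, 168, 170, 172, 174, 176, 178, 180, 182, 184, 186, 188, 190, 192, 288, 290, 292, 294, 296, 298, 300]
```

>>> {"api": "play_rows", "payload": {"rows": [{"translation": [-0.14,0.34,0],"rot": [0,0,-0.1247],"grip": 0},{"translation": [-0.1,0.36,0],"rot": [0,0,-0.1247],"grip": 0},{"translation": [-0.05,0.37,0],"rot": [0,0,-0.1247],"grip": 0},{"translation": [-0.01,0.37,0],"rot": [0,0,-0.1247],"grip": 0},{"translation": [0.04,0.37,0],"rot": [0,0,-0.1247],"grip": 0},{"translation": [0.09,0.36,0],"rot": [0,0,-0.1247],"grip": 0},{"translation": [0,0,0],"rot": [0,0,0],"grip": 0}]}}

```text
time: 26.4
tool_pos: [0.4661, -0.2506, 0.0272]
orientation: [0.926, 0.378, -0.0, -0.0]
force: [0.2, 0.5, 0.8]
opening: 0.0004
gripper_force: 0.0
```

```bash
python3 wing.py
```

```text
26.4 [ 0.4661 -0.2506  0.0272] yaw -225.60467512199688 [0.2 0.5 0.8] q7 0.4739838417280602
phase (mod120) 13.5 off (np.float64(0.0029999999999999975), np.float64(0.004499999999999997)) score 36.8 seen [0, 2, 4, 6, 8, 10, 12, 14, 16, 18, 20, 22, 24, 26, 122, 124, 126, 128, 130, 132, 134, 136, 138, 140, 142, 144, 146, 148, 150, 246, 248, 250, 252, 254, 256, 258, 260, 358]
```

>>> {"api": "play_rows", "payload": {"rows": [{"translation": [0.04,0.1,0],"rot": [0,0,-0.035],"grip": 0},{"translation": [0.04,0.1,0],"rot": [0,0,-0.035],"grip": 0},{"translation": [0.04,0.1,0],"rot": [0,0,-0.035],"grip": 0},{"translation": [0,0,0],"rot": [0,0,0],"grip": 0}]}}

```text
time: 26.95
tool_pos: [0.4675, -0.2479, 0.0274]
orientation: [0.945, 0.327, -0.0, -0.0]
force: [-0.9, -0.6, 1.2]
opening: -0.0001
gripper_force: 0.3
```

>>> {"api": "play_rows", "payload": {"rows": [{"translation": [0.05,0.09,0],"rot": [0,0,-0.035],"grip": 0},{"translation": [0,0,0],"rot": [0,0,0],"grip": 0}]}}

```text
time: 27.2
tool_pos: [0.468, -0.2469, 0.0274]
orientation: [0.951, 0.31, -0.0, -0.0]
force: [-0.7, -0.2, 0.3]
opening: 0.0001
gripper_force: 0.2
```

>>> {"api": "play_rows", "payload": {"rows": [{"translation": [0.03,0.05,0],"rot": [0,0,-0.017],"grip": 0},{"translation": [0,0,0],"rot": [0,0,0],"grip": 0}]}}

```text
time: 27.45
tool_pos: [0.4683, -0.2465, 0.0274]
orientation: [0.953, 0.302, -0.0, -0.0]
force: [-1.3, 0.6, -0.1]
opening: -0.0002
gripper_force: 0.4
```

>>> {"api": "play_rows", "payload": {"rows": [{"translation": [0.03,0.05,0],"rot": [0,0,-0.017],"grip": 0},{"translation": [0,0,0],"rot": [0,0,0],"grip": 0}]}}

```text
time: 27.7
tool_pos: [0.4686, -0.246, 0.0274]
orientation: [0.956, 0.294, -0.0, -0.0]
force: [-0.5, -0.7, -0.2]
opening: -0.0002
gripper_force: 0.4
```

```bash
python3 wing.py
```

```text
27.7 [ 0.4686 -0.246   0.0274] yaw -235.8209426947743 [-0.5 -0.7 -0.2] q7 0.32833430135347025
phase (mod120) 4.2 off (np.float64(0.004499999999999997), np.float64(0.004499999999999997)) score 36.2 seen [0, 2, 4, 6, 8, 10, 12, 14, 114, 116, 118, 119, 122, 124, 126, 128, 130, 132, 134, 136, 138, 140, 142, 236, 238, 239, 242, 244, 246, 248, 250, 348, 350, 352, 354, 356, 358]
```

>>> {"api": "play_rows", "payload": {"rows": [{"translation": [0.03,0.05,0],"rot": [0,0,-0.017],"grip": 0},{"translation": [0,0,0],"rot": [0,0,0],"grip": 0}]}}

```text
time: 28.0
tool_pos: [0.4689, -0.2455, 0.0274]
orientation: [0.958, 0.286, -0.0, 0.0]
force: [-0.8, 0.4, 0.4]
opening: 0.0001
gripper_force: 0.4
```

>>> {"api": "play_rows", "payload": {"rows": [{"translation": [0.03,0.05,0],"rot": [0,0,-0.017],"grip": 0},{"translation": [0,0,0],"rot": [0,0,0],"grip": 0}]}}

```text
time: 28.25
tool_pos: [0.469, -0.2451, 0.0274]
orientation: [0.961, 0.277, -0.0, 0.0]
force: [-0.9, -0.7, -0.5]
opening: -0.0
gripper_force: 0.9
```

>>> {"api": "play_rows", "payload": {"rows": [{"translation": [0.03,0.05,0],"rot": [0,0,-0.017],"grip": 0},{"translation": [0,0,0],"rot": [0,0,0],"grip": 0}]}}

```text
time: 28.5
tool_pos: [0.4692, -0.2449, 0.0274]
orientation: [0.963, 0.269, -0.0, 0.0]
force: [-2.9, -1.7, -0.4]
opening: 0.0003
gripper_force: 1.9
```

```bash
python3 wing.py
```

```text
28.5 [ 0.4692 -0.2449  0.0274] yaw -238.7718104690255 [-2.9 -1.7 -0.4] q7 0.28560631549286863
phase (mod120) 2.4 off (np.float64(0.004499999999999997), np.float64(0.004499999999999997)) score 36.4 seen [0, 2, 4, 6, 8, 10, 12, 112, 114, 116, 118, 119, 122, 124, 126, 128, 130, 132, 134, 136, 138, 140, 142, 234, 236, 238, 239, 242, 244, 246, 248, 346, 348, 350, 352, 354, 356, 358]
```

The stop is felt: force is rising, at the expected phase. One more light nudge.

>>> {"api": "play_rows", "payload": {"rows": [{"translation": [0.04,0.04,0],"rot": [0,0,0],"grip": 0},{"translation": [0,0,0],"rot": [0,0,0],"grip": 0}]}}

```text
time: 28.8
tool_pos: [0.4693, -0.2447, 0.0274]
orientation: [0.963, 0.269, -0.0, 0.0]
force: [-4.9, -3.6, -0.7]
opening: -0.0001
gripper_force: 2.9
```

```bash
python3 wing.py
```

```text
28.8 [ 0.4693 -0.2447  0.0274] yaw -238.76183360135195 [-4.9 -3.6 -0.7] q7 0.2848085016940669
phase (mod120) 2.2 off (np.float64(0.004499999999999997), np.float64(0.004499999999999997)) score 36.4 seen [0, 2, 4, 6, 8, 10, 12, 112, 114, 116, 118, 119, 122, 124, 126, 128, 130, 132, 134, 136, 138, 140, 142, 234, 236, 238, 239, 242, 244, 246, 248, 346, 348, 350, 352, 354, 356, 358]
```

It's firmly home with 6 N on the tool and the screw not moving. Backing off and lifting away.

>>> {"api": "play_rows", "payload": {"rows": [{"translation": [-0.3,-0.2,0],"rot": [0,0,0],"grip": 0},{"translation": [-0.4,-0.25,0],"rot": [0,0,0],"grip": 0},{"translation": [0,0,4],"rot": [0,0,0],"grip": 0},{"translation": [0,0,5],"rot": [0,0,0],"grip": 0},{"translation": [0,0,5],"rot": [0,0,0],"grip": 0},{"translation": [-1,-2,3],"rot": [0,0,0],"grip": 0},{"translation": [0,0,0],"rot": [0,0,0],"grip": 0},{"translation": [0,0,0],"rot": [0,0,0],"grip": 0}]}}

```text
time: 29.85
tool_pos: [0.4531, -0.2679, 0.1969]
orientation: [0.963, 0.27, 0.0, -0.001]
force: [0.1, -0.7, 0.2]
opening: 0.0002
gripper_force: 0.0
```

```bash
python3 - <<'E'
from wing import *
a=wings()
a=cv2.imread("pics/side0.png");s=ctrl.read_camera("side")[:,:,::-1]
for x,y in[(259,290),(306,288)]:
    r=cv2.matchTemplate(s[y-12:y+13,x-12:x+13].copy(),a[y-7:y+8,x-7:x+8],cv2.TM_CCOEFF_NORMED);print(cv2.minMaxLoc(r)[1::2])
ctrl.sign_off()
E
```

```text
29.85 [ 0.4531 -0.2679  0.1969] yaw -238.7045406317623 [ 0.1 -0.7  0.2] q7 0.10409325030000194
phase (mod120) 2.4 off (np.float64(0.0014999999999999979), np.float64(-1.734723475976807e-18)) score 26.4 seen [0, 2, 4, 6, 8, 10, 12, 112, 114, 116, 118, 119, 122, 124, 126, 128, 236, 238, 239, 242, 244, 246, 248, 358]
(0.9927461743354797, (5, 5))
(0.7466238141059875, (5, 5))
the job is handed in; nothing more can be done
```

The blue thumbscrew is home against its stop: it held still under about 6 N with its wings at the red-line angle. The manifold showed no shift at the two corners I checked, the hand is clear, and I handed the job in at about 30 s; I made no separate check of the black screw or the other items.

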